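Push the rail home in the corner stop

ROBOT

A 7-joint arm with a two-finger parallel gripper is mounted at the origin on a cart in front of the work surface, level with it; the furniture and walls round the work are solid. World frame = base frame: x ahead of the robot, y to its left, z up, the work surface at z = 0. Lengths are in m, angles in rad, forces in N, time in s.
With the tool pointing down it reaches from about 0.4 to 0.85 m from the base axis. Payload 4.5 kg.
Tool frame: the origin (TCP) lies at the very end of the fingers, on their centre line; the grasp point (between the pads) lies 19 mm behind it; z points along the fingers, y is the line along which they close (so a half turn about z gives the same grasp; the last joint's range is limited). The gripper opens to 88 mm and grips with 3 to 60 N. Pads are 18 mm wide; open, the fingers measure 123 mm over their backs; the gripper's body (75 mm by 187 mm) begins 45 mm behind the grasp point.
Start: joints at [-1.233, 0.689, -0.195, 1.565, 0.157, 0.902, -0.215], TCP at [0.187, 0.596, 0.239] pointing down, gripper open.
Joint ranges: [-3.01, 3.01], [-0.46, 2.08], [-1.47, 1.51], [0.13, 2.56], [-1, 4.14], [0.04, 2.09], [-2.66, 2.66]. Speed limits (rad/s): [2.57, 2.57, 3.14, 3.14, 3.14, 3.14, 3.14].

INTERFACE

Orientations are given as a unit quaternion [x, y, z, w].
In Python, from plant import r gives the robot as it stands. The module is installed in compiled form; this text tells all that it offers.
- The arm moves only by the tool step_arm, never from a script. Its argument "increments" is a list of rows, each a list of 2 entries, a list of its own where there are three numbers: the shift along the world's x, y, z in cm, then the turn, a rotation vector about the world's x, y, z in degrees. A call has exactly 10 rows; each row shifts and turns the commanded pose from where the row before left it; what a row does not reach is not made up. A row lasts 1/10 s, in which the tool goes at most 50 mm and 8.59 degrees, less where a joint would pass 70% of its speed; a pose out of reach is approached as far as the arm can. A call is refused whole if a number of a shift passes 5 or a number of a turn 8.59, either way. A call with a gripper value outside its range is refused whole. "fingers" is the opening, from 0 (shut) to 1 (fully open), set as the call begins (left out, the last holds). The fingers move at their own pace and stop on an object; "grip_force" is the grip in N (left out, the last holds). Time passes only in rows, so rows that do not move let the fingers close, or fill a call up. It gives the time, the measured TCP pose, the force, the opening and the grip force at its end, in the units of the state.
- r.get_state(): the state, without advancing time (a new reading comes with each control period).
- r.snapshot(name): name is "scene" or "top" or "wrist"; returns (picture, depth): 384x512x3 uint8, red, green, blue; 384x512 float32, m along the optical axis (not along the pixel's ray), 0 where there is no reading.
- r.calibration(name): a dict with "fov_y" (degrees; the focal length in pixels is half the picture's height over the tangent of half this angle, whatever the lens; pixels are square), "cx", "cy" (the principal point, pixels), "R" (3x3) and "t" (3): a world point X has camera coordinates R X + t. Camera axes: x right, y down, z forward; pixel columns grow to the right and rows downward; lengths in m; the calibration is good to about 2 mm. The wrist camera is an equidistant fisheye: a pixel r from the principal point sees the ray r / f radians off the axis. A picture is of the moment at which its call begins: read the wrist's pose just before it. calibration takes no time and is no camera call; for the wrist camera it gives the pose at the moment of the call.
- r.finish_job(): hands the job in; it is judged then, once.
The state is a dict: "clock": time; "q": joint angles; "qd": joint speeds; "joint_torque": joint torques, N m; "tool_pos": TCP position; "eef_rot": TCP orientation; "contact_force": force on the tool from outside, world axes, zero at the start; "moment": the same for the moment, N m; "opening": opening from 0.0 (shut) to 1.0 (fully open); "finger_force": force on a finger pad.
Only numpy, scipy, OpenCV 4.12 (cv2) and the standard library are available. Lean on these libraries where they do the work, as an engineer would, in place of code of your own. Each camera call takes 0.05 s, during which the arm holds its last target. There are 200 camera calls.

TASK

Push the long, thick wooden block lying loose in front of the corner stop along the table until it sits fully home in that stop: its long side flush along the long batten and its end against the short batten. Slide it flat on the table the whole way without lifting or tipping it, leave the other loose things where they are, and take your fingers away at the end.

Things in the scene. Friction and masses are not known exactly. Their poses are not given: they have to be found in the camera images.
- corner_stop: Fixed corner stop: two wooden battens 30 mm wide, 36 mm high, screwed down at right angles. Origin: the inner corner at table height. The long batten's inner face is the plane x = 0, from y = -250 to +30 mm, wood on its +x side; the short one's is y = 0, from x = -76 to -6 mm, wood on its +y side (6 mm gap at the corner). Block goes on the -x, -y side. Yaw -0.3 to 0.15 rad from the world axes.
- rail_center (a point): Centre of the loose long, thick wooden block: 50 (x) by 200 (y) by 50 mm high (z), 0.2 to 0.45 kg, flat on the table, centre 25 mm up. Starts with its centre 85 to 140 mm from the long batten's face and 145 to 190 mm from the short one's, turned up to 0.4 rad from the stop. Home: +x side on the long batten, +y end on the short one, centre at x = -25, y = -100 mm in the stop's frame.
- tape_roll: Bystander: roll of masking tape lying flat, 100 mm across, 36 mm high; origin under its centre. Either beyond the outer face of the short batten or at the front right of the table (it changes places with the small offcut).
- small_block: Bystander: small wood offcut 35 x 70 x 35 mm high (x, y, z); origin under its centre. Either at the front right of the table or beyond the short one.
- glue: Bystander: upright glue bottle 184 mm high, 58 mm thick, behind the long batten; origin under its centre.
- dowel: Bystander: square wooden stick 16 x 120 x 16 mm (long along its y) lying in front of the short batten, on the robot's side; origin under its centre.

How it is judged:
By the outcome, as a careful person would: the job done as asked, in the order asked, and still so for the second after the job is handed in, with the robot touching nothing.
It also fails if it takes over 61 s, if anything falls off the work surface, if the arm or the gripper's body presses on something with over 40 N, if the wrist force passes 120 N, or if a joint passes its speed limit or range.

## Working session

There is one attempt and no reset: what is moved stays moved. The work goes in short steps, Python scripts to look and compute and a tool call to move; the robot and the scene stay as the last step left them, time stands still between calls to the robot, and variables do not carry over. Pictures are saved under pics/ and viewed, at most 10 in all, crops included, and the job is handed in when it is done.

Besides the shell and the picture viewer there is one more tool, called as a command line: name --argument value ..., lists and objects as JSON in quotes. step_arm: Moves the arm, as the interface text tells. Its arguments: {"type":"object","properties":{"increments":{"type":"array","items":{"type":"array"}},"fingers":{"type":"number"},"grip_force":{"type":"number"}},"required":["increments"]}

```bash
mkdir -p pics; python3 - <<'E'
from plant import r
import cv2,numpy as np
for n in("top","scene"):
    p,d=r.snapshot(n); c=r.calibration(n)
    np.savez(f"pics/{n}0.npz",p=p,d=d,**c)
    cv2.imwrite(f"pics/{n}0.png",p[:,:,::-1]); print(n,c)
s=r.get_state();print(s["clock"],s["tool_pos"],s["eef_rot"])
E
```

```text
top {'fov_y': 50.7267561386049, 'cx': 253.9008634366003, 'cy': 194.50085148620974, 'R': array([[-0.00426106, -0.99990684, -0.01296777],
       [-0.99215577,  0.00584747, -0.12487083],
       [ 0.12493503,  0.01233397, -0.99208826]]), 't': array([-0.01170425,  0.58860116,  1.16416507])}
scene {'fov_y': 50.69176844858564, 'cx': 256.95924583038675, 'cy': 192.6025477869908, 'R': array([[ 0.70189052, -0.7122839 , -0.00115532],
       [-0.28584407, -0.28018675, -0.91639978],
       [ 0.65241311,  0.64354256, -0.40026255]]), 't': array([-0.43783945,  0.21501868,  0.91883776])}
0.1 [0.18683036 0.59582985 0.23796135] [ 1.51285256e-01  9.88489791e-01 -8.36616820e-04 -7.01488889e-05]
```

View pics/top0.png

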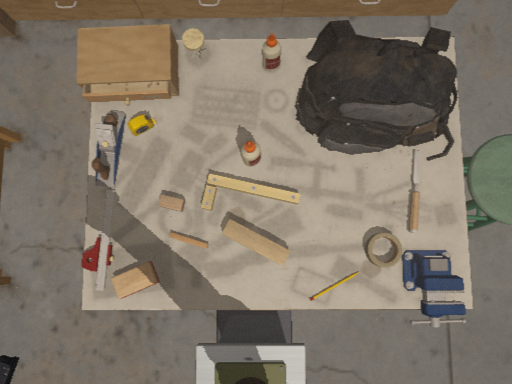

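View pics/scene0.png

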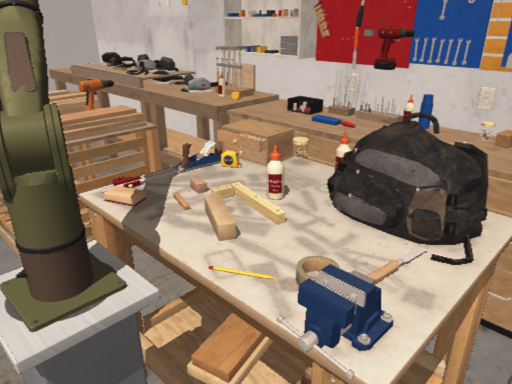

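The top view shows the block at px (225,222)–(287,258). The long batten runs (208,178)–(300,197) and the short batten hangs down to (205,208). The dowel is at (188,240), the offcut at (172,202), the glue at (251,152) and the tape at (383,250). Next I measure them by height mask.

```bash
cat > h.py <<'E'
import numpy as np,cv2
def cloud(d,c):
    f=d.shape[0]/2/np.tan(np.radians(c["fov_y"])/2)
    v,u=np.mgrid[:d.shape[0],:d.shape[1]]
    P=np.stack([(u-c["cx"])/f*d,(v-c["cy"])/f*d,d],-1)
    return (P-c["t"])@c["R"]
def proj(X,c):
    f=192/np.tan(np.radians(c["fov_y"])/2); p=np.atleast_2d(X)@c["R"].T+c["t"]
    return p[:,:2]/p[:,2:]*f+[c["cx"],c["cy"]]
def plane(uv,z,c):
    f=192/np.tan(np.radians(c["fov_y"])/2); uv=np.atleast_2d(uv)
    ray=np.c_[(uv-[c["cx"],c["cy"]])/f,np.ones(len(uv))]@c["R"]; o=-c["R"].T@c["t"]
    return o+ray*((z-o[2])/ray[:,2])[:,None]
def comps(d,c,lo,hi,box=(0.3,.75,-.25,.35)):
    W=cloud(d,c); z=W[...,2]
    m=((z>lo)&(z<hi)&(d>0)&(W[...,0]>box[0])&(W[...,0]<box[1])&(W[...,1]>box[2])&(W[...,1]<box[3])).astype(np.uint8)
    n,l,s,_=cv2.connectedComponentsWithStats(m,connectivity=4)
    out=[]
    for i in range(1,n):
        if s[i,4]>40:
            k=l==i; out.append((W[k],np.argwhere(k)[:,::-1]))
    return out
E
python3 - <<'E'
from h import *
c=np.load("pics/top0.npz"); d=c["d"]
W=cloud(d,c)
for u,v in((255,240),(255,190),(188,240),(150,240),(172,200)): print(u,v,W[v,u].round(4))
for nm,lo,hi in(("block",.042,.06),("stop",.026,.042),("dowel",.009,.024)):
  for P,uv in comps(d,c,lo,hi):
    rc=cv2.minAreaRect(P[:,:2].astype(np.float32)*1000)
    print(nm,len(P),"z",np.median(P[:,2]).round(4),rc, cv2.boxPoints(rc).round(0).tolist())
E
```

```text
255 240 [ 0.4542 -0.0175  0.0529]
255 190 [ 0.6021 -0.018   0.0358]
188 240 [0.4556 0.1822 0.0187]
150 240 [ 0.4564  0.3016 -0.0038]
172 200 [0.5739 0.2293 0.0332]
block 43 z 0.0515 ((730.6891479492188, -225.8719482421875), (42.20475387573242, 11.991214752197266), 41.43495178222656) [[711.0, -235.0], [719.0, -244.0], [750.0, -216.0], [743.0, -207.0]]
block 1198 z 0.0502 ((449.44061279296875, -17.371139526367188), (199.0274658203125, 50.03205871582031), 61.98611068725586) [[381.0, -93.0], [425.0, -117.0], [518.0, 59.0], [474.0, 82.0]]
stop 961 z 0.0363 ((609.0317993164062, -11.7611083984375), (279.43890380859375, 31.596834182739258), 76.88804626464844) [[562.0, -144.0], [593.0, -151.0], [656.0, 121.0], [625.0, 128.0]]
stop 241 z 0.0361 ((582.6949462890625, 122.8835678100586), (30.523330688476562, 70.18074035644531), 76.77325439453125) [[545.0, 116.0], [613.0, 100.0], [620.0, 130.0], [552.0, 146.0]]
stop 282 z 0.0351 ((567.3829345703125, 235.06639099121094), (70.38536834716797, 34.84737014770508), 76.0946273803711) [[542.0, 205.0], [576.0, 197.0], [593.0, 265.0], [559.0, 273.0]]
stop 542 z 0.0303 ((348.0986022949219, 321.7528076171875), (66.07318878173828, 82.488525390625), 22.683887481689453) [[302.0, 347.0], [334.0, 271.0], [394.0, 296.0], [363.0, 373.0]]
dowel 221 z 0.016 ((455.96038818359375, 184.0122528076172), (119.99297332763672, 15.972249984741211), 72.54347229003906) [[430.0, 129.0], [446.0, 124.0], [482.0, 239.0], [466.0, 244.0]]
```

step_arm --increments '[[[1.2,-3.4,0],[0,0,-1]],[[1.2,-3.4,0],[0,0,-1]],[[1.2,-3.4,0],[0,0,-1]],[[1.2,-3.4,0],[0,0,-1]],[[1.2,-3.4,0],[0,0,-1]],[[1.2,-3.4,0],[0,0,-1]],[[1.2,-3.4,0],[0,0,-1]],[[1.2,-3.4,0],[0,0,-1]],[[1.2,-3.4,0],[0,0,-1]],[[1.2,-3.4,0],[0,0,-1]]]' --fingers 1

```text
clock: 1.1
tool_pos: [0.3071, 0.2549, 0.2386]
eef_rot: [0.237, 0.971, -0.0, -0.0]
contact_force: [1.2, 0.1, -0.8]
opening: 1.001
finger_force: 0.0
```

step_arm --increments '[[[1.2,-3.4,0],[0,0,-0.6]],[[1.2,-3.4,0],[0,0,0]],[[1.2,-3.4,0],[0,0,0]],[[1.2,-3.4,0],[0,0,0]],[[1.2,-3.4,0],[0,0,0]],[[1.2,-3.4,0],[0,0,0]],[[1.2,-2.0,0],[0,0,0]],[[1.5,-0.4,0],[0,0,0]],[[0,0,0],[0,0,0]],[[0,0,0],[0,0,0]]]'

```text
clock: 2.1
tool_pos: [0.4053, 0.0287, 0.2385]
eef_rot: [0.242, 0.97, 0.0, -0.0]
contact_force: [0.1, -0.3, -0.1]
opening: 0.998
finger_force: 0.0
```

step_arm --increments '[[[0,0,-3],[0,0,0]],[[0,0,-3],[0,0,0]],[[0,0,-3],[0,0,0]],[[0,0,-3],[0,0,0]],[[0,0,-3],[0,0,0]],[[0,0,-3],[0,0,0]],[[0,0,-2],[0,0,0]],[[0,0,-1.5],[0,0,0]],[[0,0,-0.8],[0,0,0]],[[0,0,0],[0,0,0]]]'

```text
clock: 3.1
tool_pos: [0.4108, 0.0273, 0.0604]
eef_rot: [0.24, 0.971, -0.005, -0.004]
contact_force: [0.2, -0.1, 1.3]
opening: 1.004
finger_force: 0.0
```

```bash
python3 - <<'E'
from plant import r
import cv2
p,d=r.snapshot("top");cv2.imwrite("pics/top1.png",cv2.resize(p[150:330,130:360,::-1],None,fx=3,fy=3))
E
```

```text
(no output)
```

View pics/top1.png

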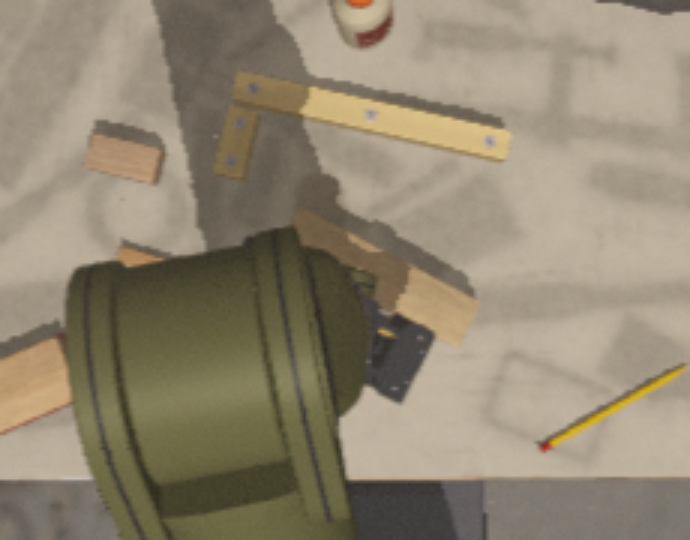

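The crop shows the gripper beside the robot-side face of the block (crop px ~(390,350)), with the block and other items untouched. The descent stopped short at z=0.060, so I check the joints.

```bash
python3 -c "
from plant import r
s=r.get_state();print(s['q'],s['tool_pos'],s['eef_rot'],s['contact_force'])"
```

```text
[-0.15332317  0.8176259  -0.04710514  2.31910203  1.18637394  0.04372346
 -0.28730824] [0.41087645 0.02704755 0.06068968] [ 0.24065843  0.97058944 -0.00508928 -0.00370984] [ 0.44177027  1.3483561  -0.45792045]
```

Joint 6 sits at its limit: vertical, low poses need a radius of about 0.45 or more. So I'll straddle the block near its +y half with a very light grip, slide it out and turn it, then push from behind. First I go up and turn.

step_arm --increments '[[[0,0,3],[0,0,0]],[[0,0,3],[0,0,0]],[[0,0,3],[0,0,0]],[[0.8,-0.2,0],[0,0,-8.5]],[[0.8,-0.2,0],[0,0,-8.5]],[[0.8,-0.2,0],[0,0,-8.5]],[[0.8,-0.2,0],[0,0,-8.5]],[[0.8,-0.2,0],[0,0,-8.5]],[[0.8,-0.2,0],[0,0,-8.5]],[[0.7,-0.2,0],[0,0,-8.5]]]'

```text
clock: 4.15
tool_pos: [0.4657, 0.0137, 0.1389]
eef_rot: [0.694, 0.72, -0.002, -0.007]
contact_force: [0.7, 1.1, -0.4]
opening: 0.998
finger_force: 0.0
```

```bash
cat > st.py <<'E'
import numpy as np
from plant import r
from scipy.spatial.transform import Rotation as R
def st(yaw_y,tgt):
    s=r.get_state(); a=np.radians(yaw_y); y=np.array([np.cos(a),np.sin(a),0]); z=np.array([0,0,-1.])
    G=np.column_stack([np.cross(y,z),y,z]); C=R.from_quat(s["eef_rot"])
    print("clk",s["clock"],"pos",s["tool_pos"].round(4),"q",s["q"].round(2),"F",s["contact_force"].round(1),"op",s["opening"])
    print("yaw_y",np.degrees(np.arctan2(*C.as_matrix()[1::-1,1])).round(2),"need turn",np.degrees((R.from_matrix(G)*C.inv()).as_rotvec()).round(2),"shift cm",((np.array(tgt)-s["tool_pos"])*100).round(2))
E
python3 -c "from st import *;st(-28,[.466,.0135,.012])"
```

```text
clk 4.15 pos [0.4657 0.0137 0.1389] q [ 0.09  0.68 -0.33  2.11  0.49  0.43 -0.59] F [ 0.7  1.1 -0.4] op 0.997901338131764
yaw_y 2.14 need turn [ -0.64  -0.6  -30.14] shift cm [  0.03  -0.02 -12.69]
```

step_arm --increments '[[[0,0,0],[-0.6,-0.6,-7.5]],[[0,0,0],[0,0,-7.5]],[[0,0,0],[0,0,-7.5]],[[0,0,0],[0,0,-7.6]],[[0,0,-2],[0,0,0]],[[0,0,-2],[0,0,0]],[[0,0,-1.5],[0,0,0]],[[0,0,0],[0,0,0]],[[0,0,0],[0,0,0]],[[0,0,0],[0,0,0]]]'

```text
clock: 5.15
tool_pos: [0.4667, 0.013, 0.0843]
eef_rot: [0.856, 0.518, -0.001, 0.001]
contact_force: [0.3, 0.5, 0.5]
opening: 0.999
finger_force: 0.0
```

```bash
python3 -c "from st import *;st(-28,[.466,.0135,.012])
import cv2
p,d=r.snapshot('wrist');cv2.imwrite('pics/w2.png',p[:,:,::-1])"
```

```text
clk 5.15 pos [0.4667 0.013  0.0843] q [-0.06  0.78 -0.11  2.16  0.36  0.23 -0.97] F [0.3 0.5 0.5] op 0.9988973008012421
yaw_y -27.66 need turn [ 0.16 -0.07 -0.34] shift cm [-0.07  0.05 -7.23]
```

View pics/w2.png

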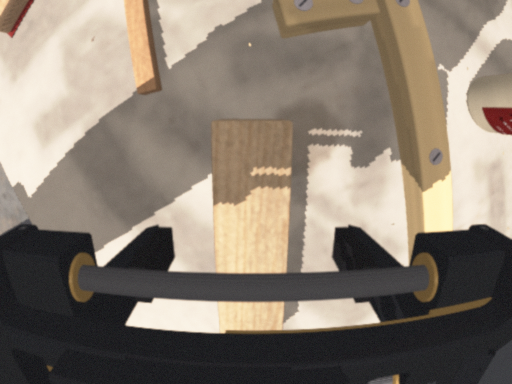

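The wrist view shows the block centred at columns 213–292 between the two fingers (column ~150 and ~355), parallel to them. I descend.

step_arm --increments '[[[0,0,-1.5],[0,0,0]],[[0,0,-1.5],[0,0,0]],[[0,0,-1.5],[0,0,0]],[[0,0,-1],[0,0,0]],[[0,0,-0.7],[0,0,0]],[[0,0,-0.5],[0,0,0]],[[0,0,-0.3],[0,0,0]],[[0,0,0],[0,0,0]],[[0,0,0],[0,0,0]],[[0,0,0],[0,0,0]]]'

```text
clock: 6.2
tool_pos: [0.4667, 0.0127, 0.0137]
eef_rot: [0.856, 0.518, -0.002, 0.001]
contact_force: [-0.6, 0.2, -0.2]
opening: 0.997
finger_force: 0.0
```

```bash
python3 -c "from st import *;st(-28,[.466,.0135,.014])"
```

```text
clk 6.2 pos [0.4667 0.0127 0.0137] q [-0.12  0.93 -0.02  2.17  0.41  0.05 -1.02] F [-0.6  0.2 -0.2] op 0.9965260208807019
yaw_y -27.67 need turn [ 0.19 -0.09 -0.33] shift cm [-0.07  0.08  0.03]
```

step_arm --increments '[[[0,0,0],[0,0,0]],[[0,0,0],[0,0,0]],[[0,0,0],[0,0,0]],[[0,0,0],[0,0,0]],[[0,0,0],[0,0,0]],[[0,0,0],[0,0,0]],[[0.2,0,0],[0,0,0]],[[0.3,0.1,0],[0,0,0]],[[0.3,0.1,0],[0,0,0.5]],[[0.3,0.1,0],[0,0,0.7]]]' --fingers 0 --grip_force 3

```text
clock: 7.2
tool_pos: [0.4775, 0.0153, 0.0134]
eef_rot: [0.85, 0.527, -0.002, 0.001]
contact_force: [-2.8, -1.2, 0.5]
opening: 0.571
finger_force: 3.0
```

step_arm --increments '[[[0.3,0.15,0],[0,0,1]],[[0.3,0.15,0],[0,0,1]],[[0.3,0.15,0],[0,0,1]],[[0.3,0.15,0],[0,0,1]],[[0.3,0.15,0],[0,0,1]],[[0.3,0.15,0],[0,0,1]],[[0.3,0.15,0],[0,0,1]],[[0.3,0.15,0],[0,0,1]],[[0.3,0.15,0],[0,0,1]],[[0.3,0.15,0],[0,0,1]]]'

```text
clock: 8.2
tool_pos: [0.5077, 0.0307, 0.0134]
eef_rot: [0.801, 0.599, -0.002, 0.001]
contact_force: [-3.1, -1.3, 2.0]
opening: 0.576
finger_force: 3.0
```

```bash
python3 -c "from st import *;st(-13.2,[.524,.042,.0137])"
```

```text
clk 8.2 pos [0.5077 0.0307 0.0134] q [-0.09  0.94 -0.1   2.05  0.49  0.18 -0.92] F [-3.1 -1.3  2. ] op 0.5758051185301929
yaw_y -16.38 need turn [ 0.22 -0.08  3.18] shift cm [1.63 1.13 0.03]
```

step_arm --increments '[[[0.3,0.2,0],[0,0,0.7]],[[0.3,0.2,0],[0,0,0.7]],[[0.3,0.2,0],[0,0,0.7]],[[0.3,0.2,0],[0,0,0.7]],[[0.3,0.2,0],[0,0,0.4]],[[0.1,0.1,0],[0,0,0]],[[0,0,0],[0,0,0]],[[0,0,0],[0,0,0]],[[0,0,0],[0,0,0]],[[0,0,0],[0,0,0]]]'

```text
clock: 9.2
tool_pos: [0.5242, 0.0421, 0.0134]
eef_rot: [0.784, 0.621, -0.001, 0.001]
contact_force: [1.2, -0.2, -0.9]
opening: 0.572
finger_force: 3.0
```

step_arm --increments '[[[0,0,0],[0,0,0]],[[0,0,0],[0,0,0]],[[0,0,0],[0,0,0]],[[0,0,0],[0,0,0]],[[0,0,1],[0,0,0]],[[0,0,3],[0,0,0]],[[0,0,3],[0,0,0]],[[0,0,3],[0,0,0]],[[0,0,0],[0,0,0]],[[0,0,0],[0,0,0]]]' --fingers 1

```text
clock: 10.2
tool_pos: [0.5238, 0.0415, 0.1143]
eef_rot: [0.784, 0.621, -0.001, 0.002]
contact_force: [-0.3, 0.1, -0.8]
opening: 0.999
finger_force: 0.0
```

```bash
python3 -c "
from st import *;from h import *
st(76.8,[.524,.042,.11])
for n in('top','scene'):
    p,d=r.snapshot(n);c=r.calibration(n)
    for P,uv in comps(d,c,.042,.06,(.4,.7,-.25,.25)):
        rc=cv2.minAreaRect(P[:,:2].astype(np.float32)*1000);print(n,len(P),rc)
    cv2.imwrite(f'pics/{n}3.png',p[:,:,::-1])
"
```

```text
clk 10.2 pos [0.5238 0.0415 0.1143] q [-0.01  0.76 -0.27  1.97  0.43  0.47 -0.83] F [-0.3  0.1 -0.8] op 0.9994051315744963
yaw_y -13.28 need turn [ 0.15  0.18 90.08] shift cm [ 0.02  0.05 -0.43]
top 199 ((496.94793701171875, -61.766929626464844), (55.352516174316406, 49.41579818725586), 75.00238037109375)
scene 64 ((683.4031982421875, -12.684459686279297), (14.34009838104248, 42.093971252441406), 25.135602951049805)
scene 543 ((511.99163818359375, 7.915596008300781), (203.1212158203125, 52.31917190551758), 74.68070220947266)
```

View pics/top3.png

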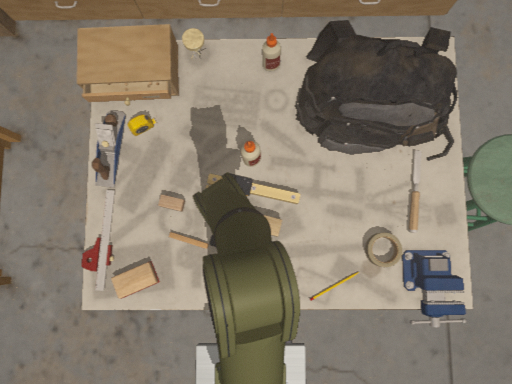

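The top view shows the arm over the block, with the dowel (188,240), offcut (172,202), glue and tape all unmoved. The block is at stop coordinates about (-84,-113) mm, 2° off. I go behind it with the fingers lined up along its side.

step_arm --increments '[[[-0.6,0,0],[0,0,8.4]],[[-0.6,0,0],[0,0,8.4]],[[-0.6,0,0],[0,0,8.4]],[[-0.6,0,0],[0,0,8.4]],[[-0.6,0,0],[0,0,8.4]],[[-0.6,0,0],[0,0,8.4]],[[-0.6,0,0],[0,0,8.4]],[[-0.6,0,0],[0,0,8.4]],[[-0.6,0,0],[0,0,8.4]],[[-0.4,0,0],[0,0,8.4]]]'

```text
clock: 11.3
tool_pos: [0.4642, 0.0416, 0.1123]
eef_rot: [0.164, 0.986, -0.001, 0.001]
contact_force: [-1.6, 0.8, 0.1]
opening: 1.0
finger_force: 0.0
```

```bash
python3 -c "
from st import *
st(75.5,[.466,.039,.014])"
```

```text
clk 11.3 pos [0.4642 0.0416 0.1123] q [ 0.18  0.78 -0.6   2.13  0.93  0.52  0.1 ] F [-1.6  0.8  0.1] op 1.00012951024256
yaw_y 71.11 need turn [0.11 0.05 4.39] shift cm [ 0.18 -0.26 -9.83]
```

step_arm --increments '[[[0.1,0,0],[0,0,4.4]],[[0.1,-0.2,-2],[0,0,0]],[[0,0,-2],[0,0,0]],[[0,0,-2],[0,0,0]],[[0,0,-1.5],[0,0,0]],[[0,0,-1],[0,0,0]],[[0,0,-0.8],[0,0,0]],[[0,0,-0.5],[0,0,0]],[[0,0,0],[0,0,0]],[[0,0,0],[0,0,0]]]'

```text
clock: 12.3
tool_pos: [0.4669, 0.0397, 0.0148]
eef_rot: [0.129, 0.992, -0.001, 0.001]
contact_force: [-0.0, 0.3, -0.7]
opening: 0.998
finger_force: 0.0
```

```bash
python3 -c "
from st import *;import cv2
st(76.8,[.466,.039,.014])
p,d=r.snapshot('wrist');cv2.imwrite('pics/w4.png',p[:,:,::-1])"
```

```text
clk 12.3 pos [0.4669 0.0397 0.0148] q [ 0.03  0.94 -0.35  2.16  1.34  0.29 -0.2 ] F [-0.   0.3 -0.7] op 0.9980947896795557
yaw_y 75.15 need turn [0.09 0.12 1.65] shift cm [-0.09 -0.07 -0.08]
```

View pics/w4.png

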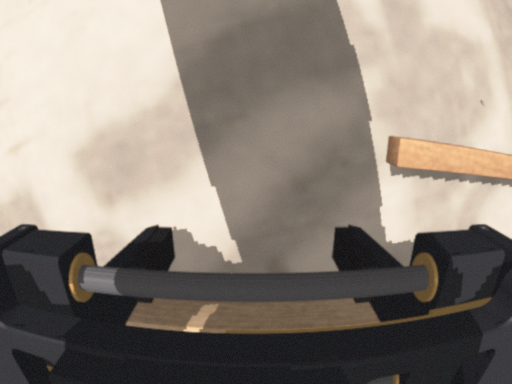

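The wrist view shows both fingers clear of the block (its face is below row 295) and the dowel far off at (395,150). I push along the stop's +x.

step_arm --increments '[[[0.4,-0.09,0],[0,0,0.8]],[[0.4,-0.09,0],[0,0,0.8]],[[0.3,-0.07,0],[0,0,0]],[[0.3,-0.07,0],[0,0,0]],[[0.3,-0.07,0],[0,0,0]],[[0.3,-0.07,0],[0,0,0]],[[0.3,-0.07,0],[0,0,0]],[[0.3,-0.07,0],[0,0,0]],[[0.3,-0.07,0],[0,0,0]],[[0.3,-0.07,0],[0,0,0]]]'

```text
clock: 13.35
tool_pos: [0.4997, 0.0322, 0.0153]
eef_rot: [0.115, 0.993, -0.0, 0.002]
contact_force: [-1.7, -0.5, -0.0]
opening: 1.002
finger_force: 1.1
```

step_arm --increments '[[[0.3,-0.07,0],[0,0,0]],[[0.3,-0.07,0],[0,0,0]],[[0.3,-0.07,0],[0,0,0]],[[0.3,-0.07,0],[0,0,0]],[[0.3,-0.07,0],[0,0,0]],[[0.3,-0.07,0],[0,0,0]],[[0.3,-0.07,0],[0,0,0]],[[0.3,-0.07,0],[0,0,0]],[[0.3,-0.07,0],[0,0,0]],[[0.3,-0.07,0],[0,0,0]]]'

```text
clock: 14.35
tool_pos: [0.5298, 0.0252, 0.0154]
eef_rot: [0.116, 0.993, -0.0, 0.002]
contact_force: [-0.5, -0.4, -0.4]
opening: 1.001
finger_force: 0.7
```

```bash
python3 -c "
from st import *
st(76.8,[.541,.0226,.014])"
```

```text
clk 14.35 pos [0.5298 0.0252 0.0154] q [ 0.16  0.98 -0.5   1.98  1.08  0.48  0.18] F [-0.5 -0.4 -0.4] op 1.0014737624963381
yaw_y 76.73 need turn [0.07 0.22 0.07] shift cm [ 1.12 -0.26 -0.14]
```

step_arm --increments '[[[0.15,-0.035,0],[0,0,0]],[[0.15,-0.035,0],[0,0,0]],[[0.15,-0.035,0],[0,0,0]],[[0.15,-0.035,0],[0,0,0]],[[0.1,-0.023,0],[0,0,0]],[[0.1,-0.023,0],[0,0,0]],[[0.1,-0.023,0],[0,0,0]],[[0.1,-0.023,0],[0,0,0]],[[0,0,0],[0,0,0]],[[0,0,0],[0,0,0]]]'

```text
clock: 15.35
tool_pos: [0.539, 0.023, 0.0154]
eef_rot: [0.115, 0.993, -0.0, 0.002]
contact_force: [-4.2, 0.4, -0.2]
opening: 1.002
finger_force: 1.8
```

step_arm --increments '[[[0.05,-0.01,0],[0,0,0]],[[0.05,-0.01,0],[0,0,0]],[[0,0,0],[0,0,0]],[[0,0,0],[0,0,0]],[[0,0,0],[0,0,0]],[[0,0,0],[0,0,0]],[[0,0,0],[0,0,0]],[[0,0,0],[0,0,0]],[[0,0,0],[0,0,0]],[[0,0,0],[0,0,0]]]'

```text
clock: 16.35
tool_pos: [0.539, 0.0229, 0.0154]
eef_rot: [0.115, 0.993, -0.001, 0.001]
contact_force: [-5.9, 1.9, 3.6]
opening: 0.999
finger_force: 3.1
```

step_arm --increments '[[[0.1,-0.02,0],[0,0,0]],[[0.1,-0.02,0],[0,0,0]],[[0.1,-0.02,0],[0,0,0]],[[0,0,0],[0,0,0]],[[0,0,0],[0,0,0]],[[0,0,0],[0,0,0]],[[0,0,0],[0,0,0]],[[0,0,0],[0,0,0]],[[0,0,0],[0,0,0]],[[0,0,0],[0,0,0]]]'

```text
clock: 17.35
tool_pos: [0.539, 0.0228, 0.0153]
eef_rot: [0.114, 0.993, -0.001, -0.001]
contact_force: [-13.2, 2.3, 7.4]
opening: 0.998
finger_force: 6.3
```

```bash
python3 -c "
from st import *;from h import *
st(76.8,[.541,.0226,.014])
for n in('top','scene'):
    p,d=r.snapshot(n);c=r.calibration(n)
    for P,uv in comps(d,c,.043,.06,(.4,.7,-.25,.25)):
        rc=cv2.minAreaRect(P[:,:2].astype(np.float32)*1000);print(n,len(P),rc,cv2.boxPoints(rc).round(0).tolist())
    np.savez(f'pics/{n}5.npz',p=p,d=d,**c)
    cv2.imwrite(f'pics/{n}5.png',cv2.resize(p[150:290,150:350,::-1],None,fx=4,fy=4))
"
```

```text
clk 17.35 pos [0.539  0.0228 0.0153] q [ 0.18  1.   -0.53  1.94  1.04  0.52  0.23] F [-13.2   2.3   7.4] op 0.998105132866384
yaw_y 76.89 need turn [ 0.09 -0.17 -0.09] shift cm [ 0.2  -0.02 -0.13]
scene 64 ((684.8649291992188, -13.519546508789062), (13.557446479797363, 45.85978698730469), 23.73958396911621) [[669.0, 5.0], [688.0, -37.0], [700.0, -32.0], [682.0, 10.0]]
scene 43 ((552.1136474609375, 72.21739959716797), (22.305742263793945, 31.58991241455078), 77.04901885986328) [[534.0, 65.0], [565.0, 58.0], [570.0, 80.0], [539.0, 87.0]]
scene 287 ((544.3497314453125, -54.95938491821289), (97.68746185302734, 70.59439849853516), 79.31597137451172) [[501.0, -96.0], [570.0, -110.0], [588.0, -14.0], [519.0, -0.0]]
```

View pics/scene5.png

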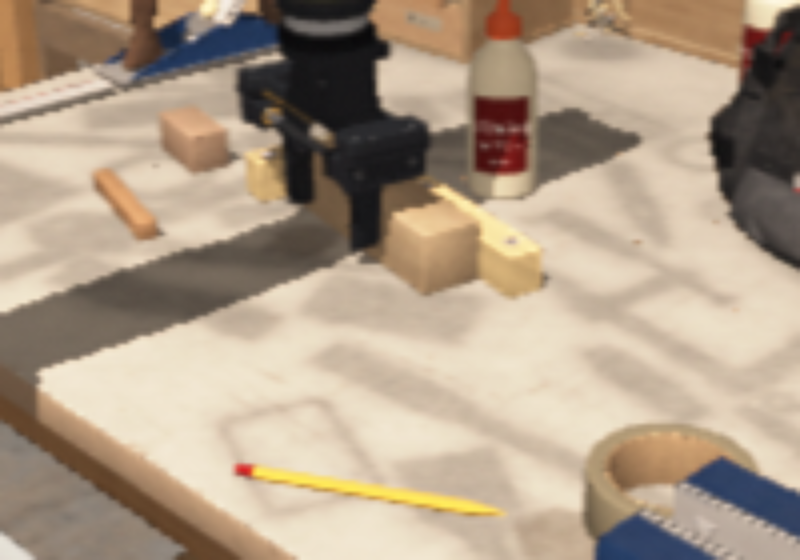

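The scene crop shows the block flush along the long batten (right edge at (480,240)), with a gap still at the short batten near (265,175). Dowel, offcut and glue are untouched. Now I back off, go round to the -y end and close the fingers.

step_arm --increments '[[[-0.5,0.1,0],[0,0,0]],[[-1,0.2,0],[0,0,0]],[[-0.5,0.1,0],[0,0,0]],[[0,0,2],[0,0,0]],[[0,0,3.5],[0,0,0]],[[0,0,3.5],[0,0,0]],[[0,-2.5,0],[0,0,0]],[[0.5,-3.5,0],[0,0,0]],[[0.5,-3.5,0],[0,0,0]],[[0.5,-3.5,0],[0,0,0]]]'

```text
clock: 18.45
tool_pos: [0.5397, -0.1058, 0.1059]
eef_rot: [0.116, 0.993, -0.001, 0.003]
contact_force: [0.6, -0.1, -0.4]
opening: 1.002
finger_force: 0.0
```

step_arm --increments '[[[0,-2.5,0],[0,0,0]],[[0,-1.5,0],[0,0,0]],[[0,0,0],[0,0,0]],[[0,0,0],[0,0,0]],[[0,0,0],[0,0,0]],[[0,0,0],[0,0,0]],[[0,0,0],[0,0,0]],[[0,0,0],[0,0,0]],[[0,0,0],[0,0,0]],[[0,0,0],[0,0,0]]]' --fingers 0

```text
clock: 19.45
tool_pos: [0.5385, -0.1438, 0.1054]
eef_rot: [0.115, 0.993, -0.0, 0.002]
contact_force: [0.2, 0.3, 0.3]
opening: 0.115
finger_force: 0.0
```

```bash
python3 -c "
from st import *;from h import *
st(76.8,[.5347,-.1442,.015])
for n in('top','scene'):
    p,d=r.snapshot(n);c=r.calibration(n)
    for P,uv in comps(d,c,.043,.06,(.4,.65,-.25,.25)):
        rc=cv2.minAreaRect(P[:,:2].astype(np.float32)*1000);print(n,len(P),rc,cv2.boxPoints(rc).round(0).tolist())
"
```

```text
clk 19.45 pos [ 0.5385 -0.1438  0.1054] q [ 0.58  0.88 -0.7   1.87  0.86  0.72  0.71] F [0.2 0.3 0.3] op 0.11456743637668611
yaw_y 76.74 need turn [0.07 0.22 0.06] shift cm [-0.38 -0.04 -9.04]
top 905 ((569.3292846679688, -4.171653747558594), (199.58714294433594, 50.24919509887695), 76.8632583618164) [[522.0, -96.0], [571.0, -107.0], [616.0, 87.0], [568.0, 99.0]]
top 44 ((562.4226684570312, -96.17015075683594), (16.613203048706055, 21.868732452392578), 78.32806396484375) [[550.0, -102.0], [571.0, -107.0], [575.0, -90.0], [553.0, -86.0]]
scene 504 ((565.9413452148438, -2.3637313842773438), (206.70286560058594, 51.908477783203125), 76.58736419677734) [[517.0, -97.0], [567.0, -109.0], [615.0, 92.0], [565.0, 104.0]]
```

step_arm --increments '[[[-0.2,0,-2],[0,0,0]],[[-0.2,0,-2],[0,0,0]],[[0,0,-1.5],[0,0,0]],[[0,0,-1.5],[0,0,0]],[[0,0,-1],[0,0,0]],[[0,0,-0.7],[0,0,0]],[[0,0,-0.3],[0,0,0]],[[0,0,0],[0,0,0]],[[0,0,0],[0,0,0]],[[0,0,0],[0,0,0]]]'

```text
clock: 20.55
tool_pos: [0.5349, -0.1439, 0.0159]
eef_rot: [0.116, 0.993, -0.0, 0.002]
contact_force: [0.7, 0.8, -0.6]
opening: 0.006
finger_force: 0.0
```

step_arm --increments '[[[0.07,0.3,0],[0,0,0]],[[0.07,0.3,0],[0,0,0]],[[0.07,0.3,0],[0,0,0]],[[0.07,0.3,0],[0,0,0]],[[0.07,0.3,0],[0,0,0]],[[0.07,0.3,0],[0,0,0]],[[0.07,0.3,0],[0,0,0]],[[0.07,0.3,0],[0,0,0]],[[0.05,0.2,0],[0,0,0]],[[0.05,0.2,0],[0,0,0]]]'

```text
clock: 21.55
tool_pos: [0.5408, -0.1169, 0.0154]
eef_rot: [0.116, 0.993, -0.001, 0.002]
contact_force: [-0.6, -3.0, 2.7]
opening: 0.008
finger_force: 1.7
```

```bash
python3 -c "
from st import *
st(76.8,[.5347,-.1442,.015])"
```

```text
clk 21.55 pos [ 0.5408 -0.1169  0.0154] q [ 0.45  1.01 -0.56  1.9   1.04  0.55  0.5 ] F [-0.6 -3.   2.7] op 0.007742592902041266
yaw_y 76.7 need turn [0.19 0.17 0.1 ] shift cm [-0.61 -2.73 -0.04]
```

step_arm --increments '[[[0.035,0.15,0],[0,0,0]],[[0.035,0.15,0],[0,0,0]],[[0.035,0.15,0],[0,0,0]],[[0.035,0.15,0],[0,0,0]],[[0.035,0.15,0],[0,0,0]],[[0.025,0.1,0],[0,0,0]],[[0.025,0.1,0],[0,0,0]],[[0,0,0],[0,0,0]],[[0,0,0],[0,0,0]],[[0,0,0],[0,0,0]]]'

```text
clock: 22.55
tool_pos: [0.5433, -0.1062, 0.0153]
eef_rot: [0.115, 0.993, -0.0, 0.002]
contact_force: [-0.4, -0.7, 1.4]
opening: 0.005
finger_force: 1.0
```

step_arm --increments '[[[0.025,0.1,0],[0,0,0]],[[0.025,0.1,0],[0,0,0]],[[0.012,0.05,0],[0,0,0]],[[0,0,0],[0,0,0]],[[0,0,0],[0,0,0]],[[0,0,0],[0,0,0]],[[0,0,0],[0,0,0]],[[0,0,0],[0,0,0]],[[0,0,0],[0,0,0]],[[0,0,0],[0,0,0]]]'

```text
clock: 23.55
tool_pos: [0.5433, -0.1062, 0.0154]
eef_rot: [0.116, 0.993, -0.002, 0.001]
contact_force: [-1.4, -6.4, 3.8]
opening: 0.007
finger_force: 3.4
```

step_arm --increments '[[[0.025,0.1,0],[0,0,0]],[[0.025,0.1,0],[0,0,0]],[[0.025,0.1,0],[0,0,0]],[[0,0,0],[0,0,0]],[[0,0,0],[0,0,0]],[[0,0,0],[0,0,0]],[[0,0,0],[0,0,0]],[[0,0,0],[0,0,0]],[[0,0,0],[0,0,0]],[[0,0,0],[0,0,0]]]'

```text
clock: 24.55
tool_pos: [0.5432, -0.1062, 0.0154]
eef_rot: [0.117, 0.993, -0.005, 0.001]
contact_force: [-2.8, -11.3, 6.6]
opening: 0.007
finger_force: 5.9
```

step_arm --increments '[[[-0.1,-0.5,0],[0,0,0]],[[-0.2,-1,0],[0,0,0]],[[-0.2,-1,0],[0,0,0]],[[-0.2,-1,0],[0,0,0]],[[0,0,2],[0,0,0]],[[0,0,4],[0,0,0]],[[0,-2,4],[0,0,0]],[[0,-4,4],[0,0,0]],[[0,-4,0],[0,0,0]],[[0,0,0],[0,0,0]]]'

```text
clock: 25.55
tool_pos: [0.5368, -0.2396, 0.151]
eef_rot: [0.121, 0.993, -0.003, 0.003]
contact_force: [-0.7, -0.9, -0.8]
opening: 0.006
finger_force: 0.0
```

```bash
python3 -c "
from st import *;from h import *
st(76.8,[.5347,-.1442,.015])
c0=np.array([619.4,98.9]);a=np.radians(76.85);Y=np.array([np.cos(a),np.sin(a)]);X=np.array([Y[1],-Y[0]])
for n in('top','scene'):
    p,d=r.snapshot(n);c=r.calibration(n)
    for P,uv in comps(d,c,.043,.06,(.4,.65,-.25,.25)):
        rc=cv2.minAreaRect(P[:,:2].astype(np.float32)*1000);q=np.array(rc[0])-c0;print(n,len(P),rc,'stop',q@X,q@Y)
    im=p[160:290,150:310] if n=='top' else p[150:290,150:350]
    cv2.imwrite(f'pics/{n}6.png',cv2.resize(im[:,:,::-1],None,fx=4,fy=4))
"
```

```text
clk 25.55 pos [ 0.5368 -0.2396  0.151 ] q [ 0.76  0.86 -0.77  1.75  0.77  0.86  0.96] F [-0.7 -0.9 -0.8] op 0.006431177198051843
yaw_y 76.11 need turn [0.38 0.26 0.69] shift cm [ -0.21   9.54 -13.6 ]
top 1161 ((572.1346435546875, 7.385612487792969), (200.04336547851562, 50.29920196533203), 77.03319549560547) stop -25.206324367640047 -99.86760362354828
scene 498 ((567.871337890625, 6.342803955078125), (201.9161834716797, 52.347389221191406), 77.38741302490234) stop -29.120596636005377 -101.85297447813349
```

View pics/top6.png

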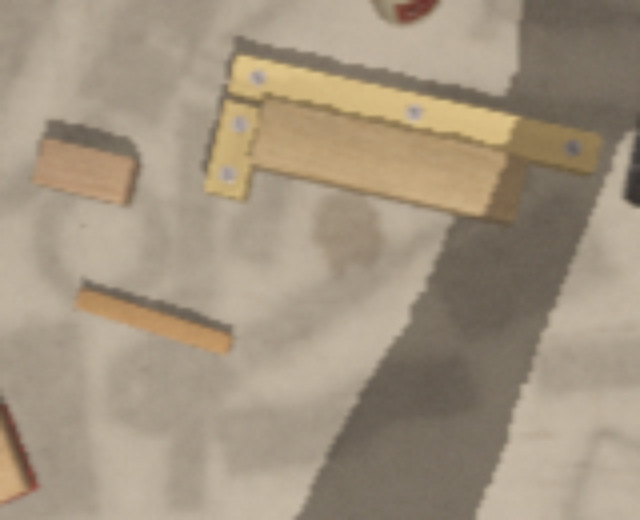

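The crop shows the block tight against both battens (end at (255,135), side along (260,100)–(510,145)). The dowel, offcut and glue are unmoved and the gripper is clear.

```bash
python3 -c "
from plant import r
print(r.finish_job())"
```

```text
the job is handed in; nothing more can be done
None
```

The block sits home in the corner stop, measured at (-25.2, -99.9) mm against a target of (-25, -100) and within about 0.2° of square. It stayed flat, but the first stretch was a slide under a light 3 N grip because the arm could not reach low enough behind it to push. The dowel, offcut and glue look unmoved, the fingers are clear, and I handed the job in at about 26 s.

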